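Shut the tilt-out tea bin and set its sliding stop

ROBOT

A 7-joint arm with a two-finger parallel gripper is mounted at the origin on the work surface. World frame = base frame: x ahead of the robot, y to its left, z up, the work surface at z = 0. Lengths are in m, angles in rad, forces in N, time in s.
With the tool pointing down it reaches from about 0.35 to 0.9 m from the base axis. Payload 7.2 kg.
Tool frame: the origin (TCP) lies midway between the tips of the shut fingers; the grasp point (between the pads) lies 19 mm behind it; y points along the fingers, z is the direction in which the jaws open and shut, and the axes are right-handed (so a half turn about y gives the same grasp; the last joint's range is limited). The gripper opens to 85 mm and grips with 20 to 120 N. Pads are 22 mm wide; open, the fingers measure 114 mm over their backs; the gripper's body (76 mm by 85 mm) begins 54 mm behind the grasp point. The pads swing forward as they close: fully open they stand 13 mm farther back than shut.
Start: joints at [-1.198, 0.411, -0.013, 1.596, 0.006, 1.134, -0.082], TCP at [0.267, 0.565, 0.231] pointing down, gripper open.
Joint ranges: [-2.95, 2.95], [-0.29, 1.99], [-1.47, 1.44], [0.14, 2.54], [-1.03, 4.17], [0.13, 1.85], [-2.86, 2.86]. Speed limits (rad/s): [2.39, 2.39, 3.01, 3.01, 3.14, 3.14, 3.14].

INTERFACE

Orientations are given as a unit quaternion [w, x, y, z].
In Python, from workcell import ctrl gives the robot as it stands.
- The arm moves only by the shell command python3 -m handwheel 'ROWS' [FORCE]. ROWS is JSON, a list of rows, each an object of numbers: "jaw": the closure, from -1 (fully open) to 1 (shut); "x", "y", "z": the shift along the world's x, y, z scaled (see below); "ax", "ay", "az": the turn, a rotation vector about the world's x, y, z scaled (see below). In form: [{"jaw": .., "x": .., "y": .., "z": .., "ax": .., "ay": .., "az": ..}, ...]. A call has 1 to 12 rows; each row is the pose to reach, as a shift and turn from the pose commanded when the call began, turning the shorter way round; what a row does not reach only later rows make up. The controller multiplies each number of a shift by 0.5 m and each number of a turn by pi rad. A row lasts 1/8 s, in which the tool goes at most 62.5 mm and 10.7 degrees, less where a joint would pass 70% of its speed; a pose out of reach is approached as far as the arm can. A call with a number of a shift or a turn outside -1 to 1 is refused whole. A call with a gripper value outside its range is refused whole. The fingers move at their own pace and stop on an object; FORCE is the grip in N (left out, the last holds). Time passes only in rows, so rows that repeat a pose let the fingers close. It gives the time, the measured TCP pose, the force and the opening at its end, in the units of the state.
- ctrl.get_state(): the state, without advancing time (a new reading comes with each control period).
- ctrl.capture(name): name is "side" or "top"; returns the picture (384x512x3 uint8, red, green, blue); there is no depth.
- ctrl.calibration(name): a dict with "mtx" (3x3 intrinsics, pixels), "k1" (the pictures are not rectified: a ray, as slopes to the right and down, at radius r is drawn at 1 + k1 r^2 times it, then the intrinsics apply), "rvec" (rotation vector, rad) and "tvec" (3), from world to camera coordinates, as OpenCV has them. Camera axes: x right, y down, z forward; pixel columns grow to the right and rows downward; lengths in m; the calibration is good to about 2 mm. A picture is of the moment at which its call begins. calibration takes no time and is no camera call.
- ctrl.hand_in(): hands the job in, once; it reports no verdict.
The state is a dict: "time_s": time; "q": joint angles; "qd": joint speeds; "joint_torque": joint torques, N m; "tcp_pos": TCP position; "tool_rot": TCP orientation; "contact_force": force on the tool from outside, world axes, zero at the start; "moment": the same for the moment, N m; "opening": finger opening in m.
Only numpy, scipy, OpenCV 4.12 (cv2) and the standard library are available. Lean on these libraries where they do the work, as an engineer would, in place of code of your own. Each camera call takes 0.05 s, during which the arm holds its last target.

TASK

Push the tilted-out tea bin fully shut, then push the sliding steel stop by its upright tab along the rail until it clicks into the notch in front of the bin, its pin dropped, and leave it there. Do it with gentle fingertip pushes: do not grip or lift anything, do not pull the pin up, and leave the other things on the shelf where they stand.

Things in the scene. Friction and masses are not known exactly. Their poses are not given: they have to be found in the camera images.
- rack: Fixed wooden tea rack, 160 deep (x) by 360 wide (y) by 145 mm high. Origin: centre of its underside; x points to its back (away from the robot), y to its left, z up; its front is at x = -80 mm. The tilt-out tea bin fills the left half of the front, the right half is an open cubby. A rail runs along y on its top, near the front. Position varies by about 80 by 160 mm, yaw up to 0.22 rad.
- tea_bin (a joint): Tilt of the tea bin, rad: 0 = shut, upright, flush with the rack's front; up to 0.55 = tilted out, top towards the robot. It starts at 0.28 to 0.5. The hinge is stiff: the bin stays where it is left; about 2 to 3 N near its top moves it. Its flat wooden front is 176 mm wide, 121 mm tall, hinged on its lower front edge, along the rack's y at (-80, 79, 11.5) mm in the rack frame (79: mid-width).
- bin_edge (a point): Middle of the top front edge of the tea bin's front panel, 121 mm from the hinge line; moves with the bin. Shut, it lies at (-80, 79, 132.5) mm in the rack frame. A round wooden knob, 22 mm, stands out 27 mm from the panel, mid-width, 45 mm above the hinge.
- stop (a joint): Travel of the sliding stop, m, 0 to 0.28, growing to the rack's left (+y); at 0 its middle is at y = -140 mm in the rack frame. It starts at 0 to 0.08. Sliding takes 1 to 2 N. At the notch, 0.200, the sprung pin falls in and the stop snaps home over the last 7 mm: the push drops to nothing, then 9 to 13 N would force it out again, either way. The rail runs on 80 mm beyond.
- stop_tab (a point): Middle of the top end of the stop's upright black plastic tab, at (-62 mm, its y, 222 mm) in the rack frame; moves with the stop. The tab is a flat plate 10 mm thick along the rail (y), 30 mm wide (x), standing 40 mm above the steel stop's top (z = 182 mm). The stop's middle is 15 mm to the left (+y) of the tab's middle.
- pin (a joint): Height of the sprung pin in the stop, m: about 0.005 while it rides on the rail, about 0.0002 when it has dropped into the notch. Above 0.008 it has been pulled up by its cap, which is not allowed.
- pin_top (a point): Top centre of the pin's round steel cap, 14 mm across, 6 mm thick, 27 mm to the left (+y) of the tab's middle; about 14 mm above the stop's top while the pin rides on the rail, 9 mm when dropped. The steel stop is 50 mm long in y, from x = -97 to -44 mm in the rack frame; its front plate, 44 mm long, hangs to z = 115 mm and jams behind or against the bin if that is still tilted out.
- notch (a point): Point on the rail top, fixed at (-62, 60, 157) mm in the rack frame: the stop's middle stands over it when its pin is in the notch. The notch is the one 15 mm gap in the aluminium rail, at y = 72 mm. The rail is 20 mm wide (x), 12 mm high, centred at x = -62 mm, from y = -175 to 175 mm.
- dish: Bystander: small glass dish, 90 mm across, 28 mm high, standing on the rack's top behind the rail. Origin: underside centre.
- tin: Bystander: plain steel tin, 52 mm across, 60 mm high, standing on the rack's top behind the rail. Origin: underside centre.
- tongs: Bystander: steel tongs 190 mm long, 44 mm wide, 12 mm high, lying in front of the cubby. Origin: underside centre, x along them.
- bowl: Bystander: green ceramic bowl, 120 mm across, 55 mm high, on the shelf in front and to the left of the rack. Origin: underside centre.
- jar: Bystander: empty glass jar, 72 mm across, 104 mm high, with a grey silicone lid, on the shelf near the rack's side. Origin: underside centre.
- glass: Bystander: tea glass, 66 mm across, 85 mm high, on the shelf near the rack's side. Origin: underside centre.
- spoon: Bystander: steel spoon, 140 mm long, lying in front of the bin. Origin: underside centre, x along it.

How it is judged:
On the way, in this order (a step that is already met when the one before it is completed fails the run):
1. the tea bin is pushed shut while the stop is still clear of it (value of joint tea_bin below 0.035 rad and value of joint stop below 0.15 m), for 0.1 s.
2. the stop has clicked into the notch, its pin dropped (value of joint stop between 0.196 and 0.204 m and value of joint pin below 0.002 m), for 0.2 s.
At the end, for the whole second after the job is handed in: The tea bin is shut (within 0.035 rad) and the stop rests in the notch (0.200 m, within 4 mm) with its pin dropped (below 2 mm) (all of step 2 and value of joint tea_bin below 0.035 rad and velocity of joint stop between -0.01 and 0.01 m/s); the robot touches nothing.
It fails at once if the stop is gripped or pushed harder than 35 N (contact force between the fingers and stop above 35 N).
It fails at once if the tea bin is gripped or pushed harder than 35 N (contact force between the fingers and tea_bin above 35 N).
It fails at once if the pin is pulled up by its cap (value of joint pin above 0.008 m).
It fails at once if a bystander is lifted or moved by more than 20 mm (distance of any of dish, tin, tongs, bowl, jar, glass, spoon from where it was at the start of the episode above 0.02 m).
It also fails if it takes over 54 s, if anything falls off the work surface, if the arm or the gripper's body presses on something with over 40 N, if the wrist force passes 120 N, or if a joint passes its speed limit or range.

## Working session

There is one attempt and no reset: what is moved stays moved. The work goes in short steps, Python scripts to look and compute and a shell command to move; the robot and the scene stay as the last step left them, time stands still between calls to the robot, and variables do not carry over. Pictures are saved under pics/ and viewed, and the job is handed in when it is done.

```bash
mkdir -p pics; python3 - <<'E'
from workcell import ctrl
import cv2
s=ctrl.get_state();print({k:(v if not hasattr(v,'round') else v) for k,v in s.items()})
for n in("side","top"):
    im=ctrl.capture(n);cv2.imwrite(f"pics/{n}0.png",im[:,:,::-1]);print(ctrl.calibration(n))
E
```

```text
{'time_s': 0.0, 'q': array([-1.19822033,  0.41192167, -0.01271022,  1.59706492,  0.00559742,
        1.13431945, -0.08217135]), 'qd': array([-0.00036133,  0.00179112,  0.00026894, -0.00123068, -0.00030706,
       -0.00133569,  0.00072851]), 'joint_torque': array([-3.63207619e-04, -6.00630426e+01,  6.81380220e-01, -2.99400598e+01,
        1.37074807e-02,  1.08222498e-02, -4.27556785e-06]), 'tcp_pos': array([0.26647036, 0.56477845, 0.23043099]), 'tool_rot': array([-0.68942093,  0.69059397, -0.15465057,  0.15447313]), 'contact_force': array([-0.37868063, -0.23510091, -0.78900488]), 'moment': array([ 0.00143742, -0.05326991, -0.0561094 ]), 'opening': 0.08584949516482764}
{'mtx': array([[392.00824472,   0.        , 246.94027455],
       [  0.        , 392.00824472, 197.46806587],
       [  0.        ,   0.        ,   1.        ]]), 'k1': -0.13842410178336098, 'rvec': array([ 2.28285589, -0.13998032,  0.04901999]), 'tvec': array([-0.57076524,  0.2010547 ,  1.15130305])}
{'mtx': array([[444.59091753,   0.        , 253.27688213],
       [  0.        , 444.59091753, 184.5631542 ],
       [  0.        ,   0.        ,   1.        ]]), 'k1': -0.1735426518182378, 'rvec': array([ 2.09335749, -2.13252247,  0.21728702]), 'tvec': array([0.05091164, 0.61096402, 1.14855525])}
```

```bash
ls -la
```

```text
total 12
drwxr-xr-x  3 agent agent 4096 Dec  7 15:30 .
drwxr-xr-x 23 root  root  4096 Dec  7 15:30 ..
drwxr-xr-x  2 agent agent 4096 Dec  7 15:31 pics
```

View pics/side0.png

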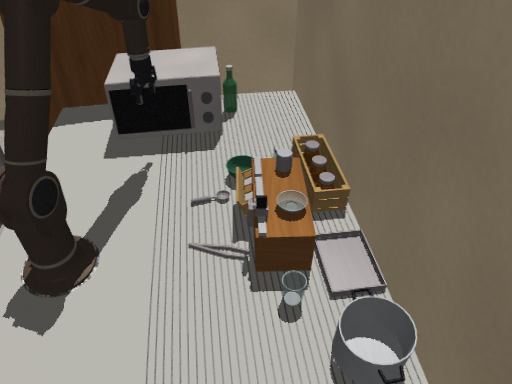

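View pics/top0.png

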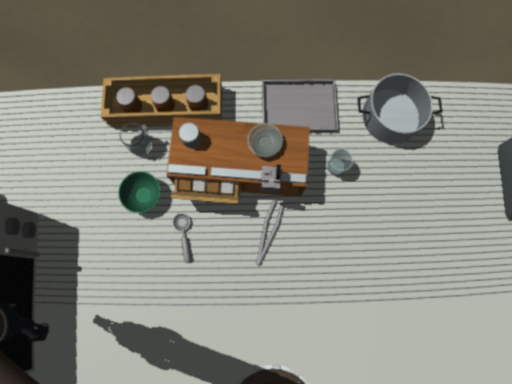

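```bash
python3 - <<'E'
import cv2
a=cv2.imread("pics/top0.png")[95:275,110:330];cv2.imwrite("pics/top0c.png",cv2.resize(a,None,fx=3.6,fy=3.3,interpolation=cv2.INTER_CUBIC))
a=cv2.imread("pics/side0.png")[140:280,180:350];cv2.imwrite("pics/side0c.png",cv2.resize(a,None,fx=4,fy=4,interpolation=cv2.INTER_CUBIC))
E
```

```text
(no output)
```

View pics/top0c.png

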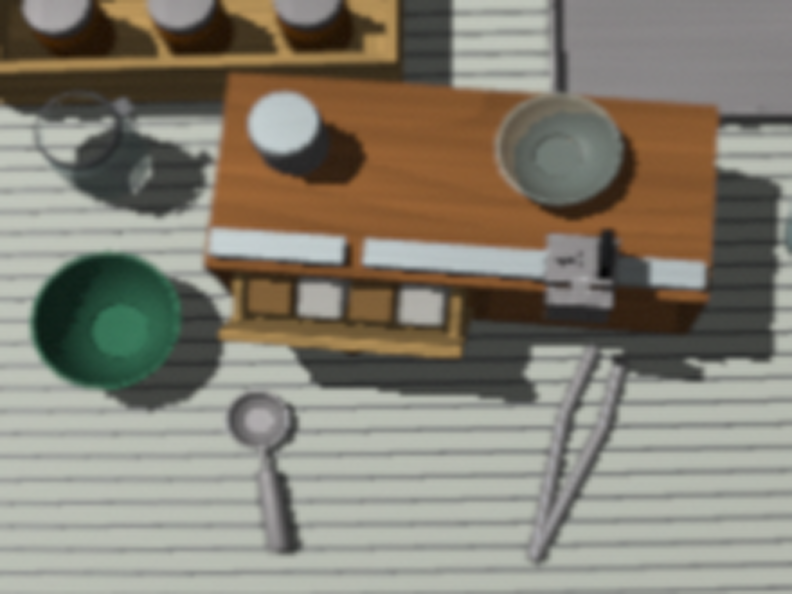

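View pics/side0c.png

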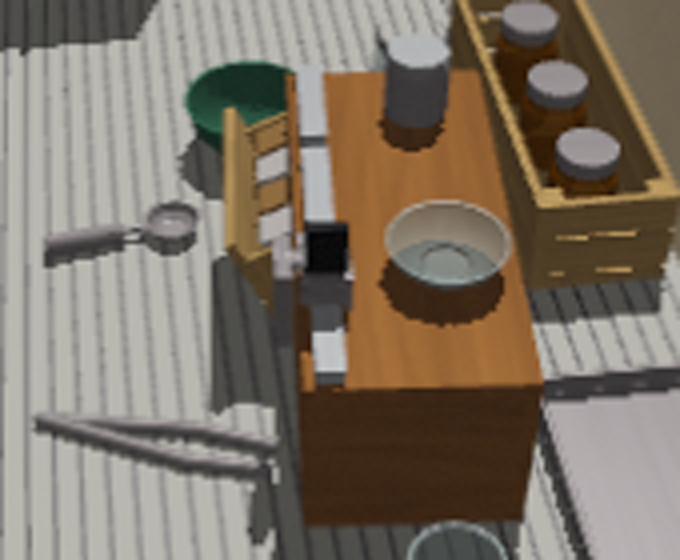

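```bash
cat > h.py <<'E'
import numpy as np,cv2
from scipy.optimize import least_squares
from workcell import ctrl
def proj(n,P):
    c=ctrl.calibration(n);d=np.array([c['k1'],0,0,0,0.])
    return cv2.projectPoints(np.asarray(P,float).reshape(-1,1,3),c['rvec'],c['tvec'],c['mtx'],d)[0].reshape(-1,2)
def R(t): return np.array([[np.cos(t),-np.sin(t),0],[np.sin(t),np.cos(t),0],[0,0,1]])
def W(p,P): return (R(p[2])@np.atleast_2d(P).T).T+[p[0],p[1],p[3] if len(p)>3 else 0]
def topc(a): a=np.array(a,float); return np.c_[110+(a[:,0]+.5)/3.6-.5,95+(a[:,1]+.5)/3.3-.5]
def sidec(a): a=np.array(a,float); return np.c_[180+(a[:,0]+.5)/4-.5,140+(a[:,1]+.5)/4-.5]
E
cat > fit.py <<'E'
from h import *
m=lambda *a:np.array(a)/1000
PT=m((80,180,145),(80,-180,145),(-80,-180,145),(-80,180,145),(-72,175,157),(-52,175,157),(-72,-175,157),(-52,-175,157))
uT=topc([(228,73),(717,106),(707,297),(205,268),(209,258),(211,230),(703,287),(704,263)])
PS=m((80,-180,145),(-80,-180,145),(80,180,145),(-80,180,145))
uS=sidec([(542,383),(302,388),(480,70),(288,75)])
f=lambda p:np.r_[(proj("top",W(p,PT))-uT).ravel(),(proj("side",W(p,PS))-uS).ravel()]
r=least_squares(f,[.6,0,0,0],loss='soft_l1');p=r.x;print(p);print(f(p).reshape(-1,2).round(1))
r3=least_squares(lambda p:f(np.r_[p,0]),[.6,0,0],loss='soft_l1').x;print('z0',r3,f(np.r_[r3,0]).reshape(-1,2).round(1).tolist())
p=np.r_[r3,0]
# tab
ut=topc([(608,238)]);us=sidec([(327,227)])
g=lambda y:(proj("top",W(p,[-.062,y[0],.222]))-ut).ravel()
y=least_squares(g,[-.1]).x;print('tab y',y,'stop',y+.015+.14,g(y), 'side pred-obs',proj("side",W(p,[-.062,y[0],.222]))-us)
be=topc([(341,346)])
def edge(t,y=.079): return [-.08-.121*np.sin(t),y,.0115+.121*np.cos(t)]
def gb(t): return (np.r_[proj("top",W(p,[edge(t[0],.167),edge(t[0],-.009)]))]-topc([(220,337),(462,354)])).ravel()
t=least_squares(gb,[.4]).x;print('tilt',t,gb(t))
print('side edge',proj("side",W(p,[edge(t[0],.167),edge(t[0],-.009)]))-sidec([(228,108),(230,245)]))
print('edge',W(p,edge(t[0])),'shut',W(p,edge(0)),'tab',W(p,[-.062,y[0],.222]),'notch tab',W(p,[-.062,.045,.222]))
E
python3 fit.py
```

```text
[ 0.68503781  0.07699617 -0.09385058 -0.00190089]
[[ 0.2  0.4]
 [ 0.3 -0.2]
 [ 0.1  1.5]
 [-0.6 -0. ]
 [-0.4 -1. ]
 [-0.  -0.1]
 [-0.1  0.3]
 [ 0.1 -0.1]
 [ 0.7  0.1]
 [ 0.6  0.5]
 [-0.5 -0. ]
 [-0.3 -0.3]]
z0 [ 0.6846001   0.07664068 -0.09416913] [[0.2, 0.3], [0.5, -0.2], [0.3, 1.5], [-0.6, -0.1], [-0.4, -1.0], [-0.0, -0.1], [0.2, 0.3], [0.3, -0.1], [0.7, -0.3], [0.4, 0.1], [-0.6, -0.4], [-0.4, -0.7]]
tab y [-0.10324332] stop [0.05175668] [-0.23153716  3.12966175] side pred-obs [[-0.06658234 -0.92095909]]
tilt [0.42244656] [-0.35494362 -0.0057962  -0.01354465 -0.0044027 ]
side edge [[-0.06678214 -0.70579929]
 [-0.37453949 -0.08514527]]
edge [[0.56299355 0.16747781 0.12186272]] shut [[0.61238292 0.16281306 0.1325    ]] tab [[ 0.61316683 -0.02031534  0.222     ]] notch tab [[0.62710615 0.12727116 0.222     ]]
```

```bash
python3 - <<'E'
from h import *
from scipy.spatial.transform import Rotation as Ro
s=ctrl.get_state();q=s['tool_rot'];M=Ro.from_quat(np.r_[q[1:],q[0]]).as_matrix();print(M.round(3),np.degrees(np.arctan2(M[1,2],M[0,2])),s['tcp_pos'])
p=[.6846,.0766,-.0942,0]
# floor/objects rough from top crop
def ray(u,z):
    c=ctrl.calibration("top");f=lambda xy:(proj("top",[xy[0],xy[1],z])-u).ravel()
    return least_squares(f,[.5,0]).x
for n,u,z in(("bowl",(107,320),.055),("spoonhead",(260,420),.01),("spoonend",(282,550),.01),("tongend",(535,556),.01),("tong2",(610,360),.01),("tin",(285,123),.205),("jar",(78,130),.104)):
    print(n,ray(topc([u]),z).round(3))
for P in ([-.08,.079,.1],[-.12,.079,.1],[-.18,.079,.1],[-.062,-.108,.197],[-.062,.04,.197]):print(P,W(p,P).round(4))
E
```

```text
[[ 0.904 -0.001  0.427]
 [-0.427 -0.001  0.904]
 [ 0.    -1.    -0.001]] 64.74080482925694 [0.26651703 0.56482378 0.23051585]
bowl [0.599 0.355]
spoonhead [0.519 0.242]
spoonend [0.409 0.225]
tongend [0.401 0.03 ]
tong2 [ 0.566 -0.032]
tin [0.718 0.197]
jar [0.751 0.371]
[-0.08, 0.079, 0.1] [[0.6124 0.1628 0.1   ]]
[-0.12, 0.079, 0.1] [[0.5726 0.1665 0.1   ]]
[-0.18, 0.079, 0.1] [[0.5128 0.1722 0.1   ]]
[-0.062, -0.108, 0.197] [[ 0.6127 -0.0251  0.197 ]]
[-0.062, 0.04, 0.197] [[0.6266 0.1223 0.197 ]]
```

```bash
python3 -m handwheel '[{"jaw":1,"x":0.427,"y":-0.786,"z":0,"ax":0,"ay":0,"az":0.11},{"jaw":1,"x":0.427,"y":-0.786,"z":0,"ax":0,"ay":0,"az":0.11},{"jaw":1,"x":0.427,"y":-0.786,"z":0,"ax":0,"ay":0,"az":0.11},{"jaw":1,"x":0.427,"y":-0.786,"z":0,"ax":0,"ay":0,"az":0.11},{"jaw":1,"x":0.427,"y":-0.786,"z":0,"ax":0,"ay":0,"az":0.11},{"jaw":1,"x":0.427,"y":-0.786,"z":0,"ax":0,"ay":0,"az":0.11},{"jaw":1,"x":0.427,"y":-0.786,"z":0,"ax":0,"ay":0,"az":0.11},{"jaw":1,"x":0.427,"y":-0.786,"z":0,"ax":0,"ay":0,"az":0.11},{"jaw":1,"x":0.427,"y":-0.786,"z":0,"ax":0,"ay":0,"az":0.11},{"jaw":1,"x":0.427,"y":-0.786,"z":-0.15,"ax":0,"ay":0,"az":0.11},{"jaw":1,"x":0.427,"y":-0.786,"z":-0.251,"ax":0,"ay":0,"az":0.11},{"jaw":1,"x":0.427,"y":-0.786,"z":-0.251,"ax":0,"ay":0,"az":0.11}]' 20
python3 - <<'E'
from h import *
im=ctrl.capture("side");cv2.imwrite("pics/side1.png",cv2.resize(im[60:300,120:380,::-1],None,fx=2.5,fy=2.5,interpolation=2))
print(ctrl.get_state())
E
```

```text
time_s: 1.6
tcp_pos: [0.4761, 0.1729, 0.1021]
tool_rot: [-0.705, 0.708, -0.036, 0.029]
contact_force: [0.1, 0.2, 1.4]
opening: -0.0002
{'time_s': 1.65, 'q': array([-0.53261188,  0.37163758,  0.11157192,  2.00832934, -0.05885639,
        0.76901426,  1.09189604]), 'qd': array([ 0.00628026, -0.05829391,  0.01396901, -0.05483901,  0.00354238,
        0.01644546,  0.00070024]), 'joint_torque': array([-5.09958097e-02, -4.64806044e+01,  1.71062272e+00, -2.06769937e+01,
       -5.25327330e-02, -2.56526973e-01,  3.15327826e-02]), 'tcp_pos': array([0.47839524, 0.17339919, 0.10491626]), 'tool_rot': array([-0.7057798 ,  0.70690826, -0.03426155,  0.03133271]), 'contact_force': array([0.40979986, 0.44568515, 0.90053825]), 'moment': array([-0.02174968,  0.01378063,  0.02525817]), 'opening': -0.00022725517643800236}
```

View pics/side1.png

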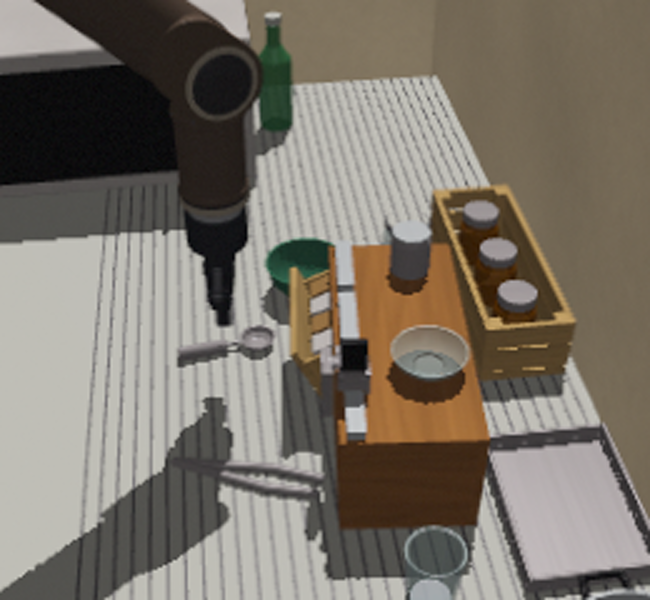

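```bash
python3 -m handwheel '[{"jaw":1,"x":0.06,"y":-0.006,"z":0,"ax":0,"ay":0,"az":0},{"jaw":1,"x":0.10,"y":-0.01,"z":0,"ax":0,"ay":0,"az":0},{"jaw":1,"x":0.12,"y":-0.012,"z":0,"ax":0,"ay":0,"az":0},{"jaw":1,"x":0.135,"y":-0.013,"z":0,"ax":0,"ay":0,"az":0},{"jaw":1,"x":0.15,"y":-0.015,"z":0,"ax":0,"ay":0,"az":0},{"jaw":1,"x":0.16,"y":-0.015,"z":0,"ax":0,"ay":0,"az":0},{"jaw":1,"x":0.17,"y":-0.016,"z":0,"ax":0,"ay":0,"az":0},{"jaw":1,"x":0.18,"y":-0.017,"z":0,"ax":0,"ay":0,"az":0},{"jaw":1,"x":0.19,"y":-0.018,"z":0,"ax":0,"ay":0,"az":0},{"jaw":1,"x":0.2,"y":-0.019,"z":0,"ax":0,"ay":0,"az":0},{"jaw":1,"x":0.205,"y":-0.02,"z":0,"ax":0,"ay":0,"az":0},{"jaw":1,"x":0.205,"y":-0.02,"z":0,"ax":0,"ay":0,"az":0}]' 
python3 - <<'E'
from h import *
im=ctrl.capture("side");cv2.imwrite("pics/side2.png",cv2.resize(im[100:280,170:350,::-1],None,fx=3.3,fy=3.3,interpolation=2))
E
```

```text
time_s: 3.15
tcp_pos: [0.5831, 0.1621, 0.1057]
tool_rot: [-0.706, 0.706, -0.034, 0.034]
contact_force: [-0.3, -0.4, -0.3]
opening: -0.0001
```

View pics/side2.png

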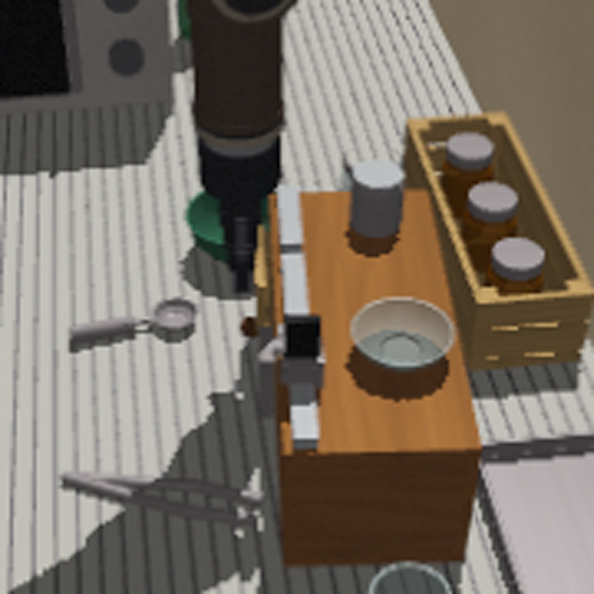

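```bash
python3 -m handwheel '[{"jaw":1,"x":0.006,"y":-0.0006,"z":0,"ax":0,"ay":0,"az":0},{"jaw":1,"x":0.012,"y":-0.001,"z":0,"ax":0,"ay":0,"az":0},{"jaw":1,"x":0.018,"y":-0.002,"z":0,"ax":0,"ay":0,"az":0},{"jaw":1,"x":0.024,"y":-0.002,"z":0,"ax":0,"ay":0,"az":0},{"jaw":1,"x":0.028,"y":-0.003,"z":0,"ax":0,"ay":0,"az":0},{"jaw":1,"x":0.028,"y":-0.003,"z":0,"ax":0,"ay":0,"az":0}]'
```

```text
time_s: 3.95
tcp_pos: [0.597, 0.1607, 0.1058]
tool_rot: [-0.706, 0.706, -0.034, 0.034]
contact_force: [-0.2, 1.5, 0.3]
opening: -0.0003
```

```bash
python3 -m handwheel '[{"jaw":1,"x":0.004,"y":0,"z":0,"ax":0,"ay":0,"az":0},{"jaw":1,"x":0.008,"y":-0.001,"z":0,"ax":0,"ay":0,"az":0},{"jaw":1,"x":0.008,"y":-0.001,"z":0,"ax":0,"ay":0,"az":0}]'
python3 - <<'E'
from h import *
im=ctrl.capture("side");cv2.imwrite("pics/side3.png",cv2.resize(im[130:270,180:320,::-1],None,fx=4.2,fy=4.2,interpolation=2))
im=ctrl.capture("top");cv2.imwrite("pics/top3.png",cv2.resize(im[110:230,150:320,::-1],None,fx=4.2,fy=4.2,interpolation=2))
E
```

```text
time_s: 4.32
tcp_pos: [0.6006, 0.1602, 0.1057]
tool_rot: [-0.706, 0.706, -0.034, 0.034]
contact_force: [-1.6, -0.2, 1.1]
opening: 0.0002
```

View pics/side3.png

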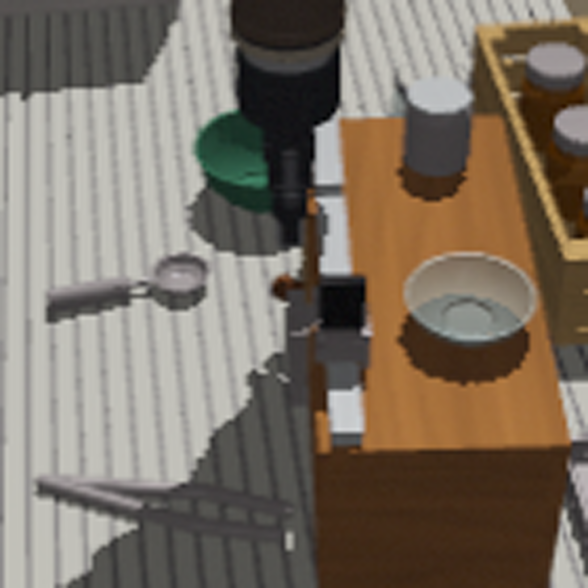

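View pics/top3.png

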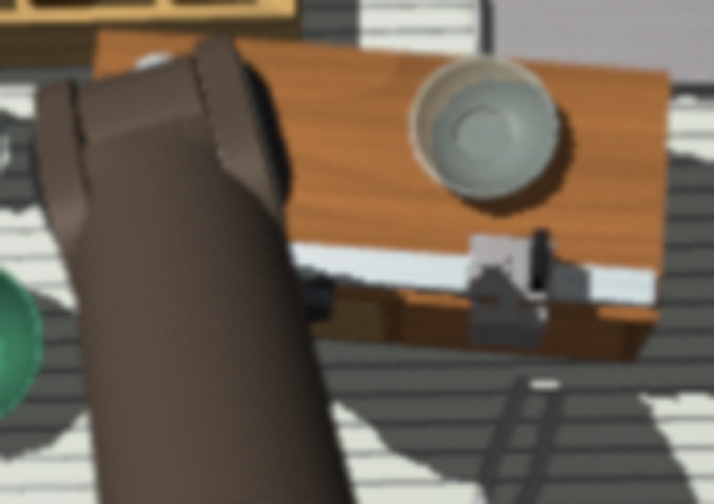

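```bash
python3 -m handwheel '[{"jaw":1,"x":0.004,"y":0,"z":0,"ax":0,"ay":0,"az":0},{"jaw":1,"x":0.006,"y":0,"z":0,"ax":0,"ay":0,"az":0},{"jaw":1,"x":0.006,"y":0,"z":0,"ax":0,"ay":0,"az":0}]'
```

```text
time_s: 4.8
tcp_pos: [0.6005, 0.1606, 0.105]
tool_rot: [-0.706, 0.707, -0.036, 0.031]
contact_force: [-10.5, 0.3, 3.5]
opening: -0.0003
```

```bash
python3 -m handwheel '[{"jaw":1,"x":-0.06,"y":0,"z":0,"ax":0,"ay":0,"az":0},{"jaw":1,"x":-0.14,"y":0,"z":0,"ax":0,"ay":0,"az":0},{"jaw":1,"x":-0.14,"y":0,"z":0.1,"ax":0,"ay":0,"az":0},{"jaw":1,"x":-0.14,"y":-0.1,"z":0.2,"ax":0,"ay":0,"az":0},{"jaw":1,"x":-0.14,"y":-0.2,"z":0.3,"ax":0,"ay":0,"az":0},{"jaw":1,"x":-0.14,"y":-0.3,"z":0.37,"ax":0,"ay":0,"az":0},{"jaw":1,"x":-0.14,"y":-0.4,"z":0.37,"ax":0,"ay":0,"az":0},{"jaw":1,"x":-0.14,"y":-0.465,"z":0.37,"ax":0,"ay":0,"az":0},{"jaw":1,"x":-0.14,"y":-0.465,"z":0.37,"ax":0,"ay":0,"az":0}]'
python3 - <<'E'
from h import *
im=ctrl.capture("side");cv2.imwrite("pics/side4.png",cv2.resize(im[130:270,180:320,::-1],None,fx=4.2,fy=4.2,interpolation=2))
im=ctrl.capture("top");cv2.imwrite("pics/top4.png",cv2.resize(im[110:230,150:320,::-1],None,fx=4.2,fy=4.2,interpolation=2))
print(ctrl.get_state()['tcp_pos'])
E
```

```text
time_s: 5.92
tcp_pos: [0.5337, -0.0759, 0.2914]
tool_rot: [-0.706, 0.707, -0.035, 0.036]
contact_force: [0.9, 1.3, 0.1]
opening: -0.0001
[ 0.53384711 -0.07191697  0.29086069]
```

View pics/side4.png

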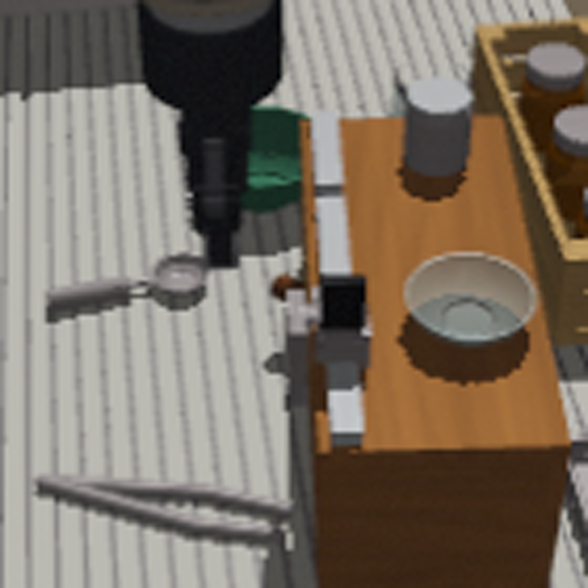

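View pics/top4.png

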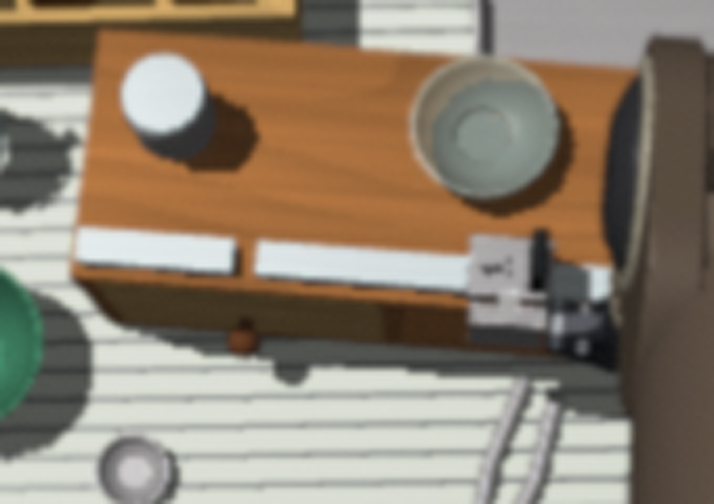

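```bash
python3 -m handwheel '[{"jaw":1,"x":0.08,"y":0,"z":0,"ax":0,"ay":0,"az":0},{"jaw":1,"x":0.148,"y":0,"z":0,"ax":0,"ay":0,"az":0},{"jaw":1,"x":0.148,"y":0,"z":0,"ax":0,"ay":0,"az":0},{"jaw":1,"x":0.148,"y":0,"z":-0.08,"ax":0,"ay":0,"az":0},{"jaw":1,"x":0.148,"y":0,"z":-0.15,"ax":0,"ay":0,"az":0},{"jaw":1,"x":0.148,"y":0,"z":-0.182,"ax":0,"ay":0,"az":0},{"jaw":1,"x":0.148,"y":0,"z":-0.182,"ax":0,"ay":0,"az":0}]'
python3 - <<'E'
from h import *
im=ctrl.capture("side");cv2.imwrite("pics/side5.png",cv2.resize(im[130:270,180:320,::-1],None,fx=4.2,fy=4.2,interpolation=2))
print(ctrl.get_state()['tcp_pos'])
E
```

```text
time_s: 6.9
tcp_pos: [0.607, -0.0716, 0.1993]
tool_rot: [0.706, -0.706, 0.034, -0.033]
contact_force: [0.4, 0.1, -0.0]
opening: 0.0002
[ 0.6078543  -0.07184441  0.20050733]
```

View pics/side5.png

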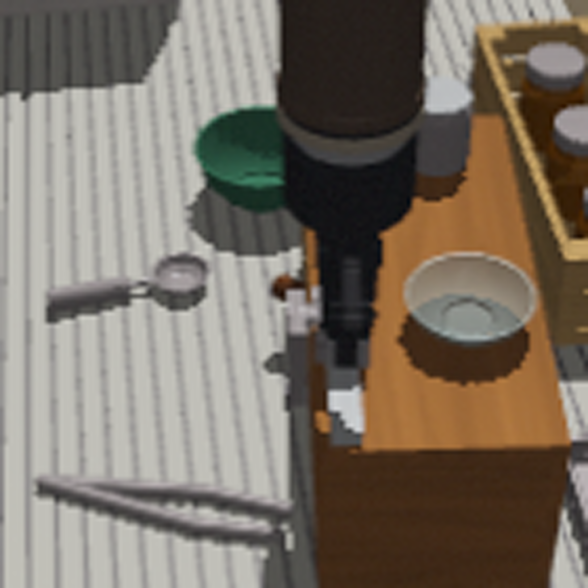

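```bash
python3 -m handwheel '[{"jaw":1,"x":0.004,"y":0.04,"z":0,"ax":0,"ay":0,"az":0},{"jaw":1,"x":0.005,"y":0.054,"z":0,"ax":0,"ay":0,"az":0},{"jaw":1,"x":0.006,"y":0.068,"z":0,"ax":0,"ay":0,"az":0},{"jaw":1,"x":0.008,"y":0.082,"z":0,"ax":0,"ay":0,"az":0},{"jaw":1,"x":0.009,"y":0.096,"z":0,"ax":0,"ay":0,"az":0},{"jaw":1,"x":0.011,"y":0.112,"z":0,"ax":0,"ay":0,"az":0},{"jaw":1,"x":0.012,"y":0.128,"z":0,"ax":0,"ay":0,"az":0},{"jaw":1,"x":0.014,"y":0.144,"z":0,"ax":0,"ay":0,"az":0},{"jaw":1,"x":0.015,"y":0.16,"z":0,"ax":0,"ay":0,"az":0},{"jaw":1,"x":0.017,"y":0.176,"z":0,"ax":0,"ay":0,"az":0},{"jaw":1,"x":0.018,"y":0.19,"z":0,"ax":0,"ay":0,"az":0},{"jaw":1,"x":0.019,"y":0.2,"z":0,"ax":0,"ay":0,"az":0}]'
python3 - <<'E'
from h import *
im=ctrl.capture("side");cv2.imwrite("pics/side6.png",cv2.resize(im[130:270,180:320,::-1],None,fx=4.2,fy=4.2,interpolation=2))
im=ctrl.capture("top");cv2.imwrite("pics/top6.png",cv2.resize(im[110:230,150:320,::-1],None,fx=4.2,fy=4.2,interpolation=2))
print(ctrl.get_state()['tcp_pos'])
E
```

```text
time_s: 8.45
tcp_pos: [0.6172, 0.0284, 0.1997]
tool_rot: [0.706, -0.706, 0.034, -0.033]
contact_force: [0.8, -2.4, 0.0]
opening: -0.0007
[0.61704422 0.02907557 0.1996235 ]
```

View pics/side6.png

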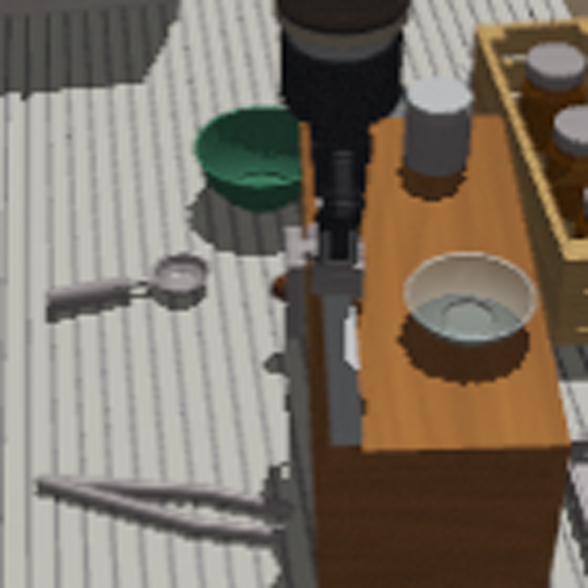

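View pics/top6.png

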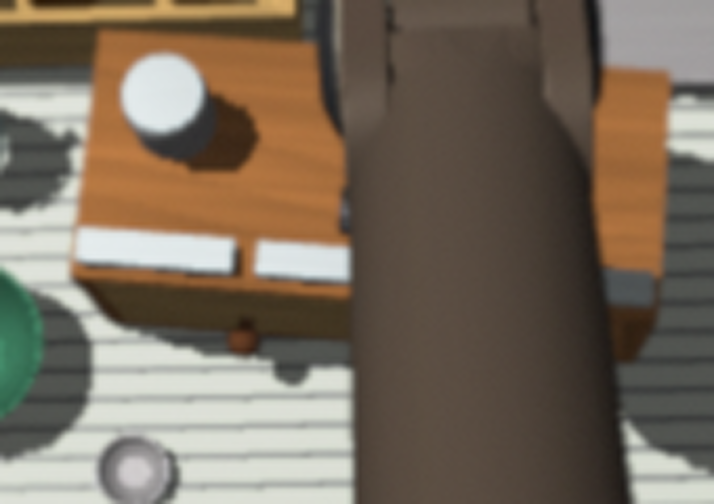

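```bash
python3 -m handwheel '[{"jaw":1,"x":0.001,"y":0.012,"z":0,"ax":0,"ay":0,"az":0},{"jaw":1,"x":0.002,"y":0.026,"z":0,"ax":0,"ay":0,"az":0},{"jaw":1,"x":0.004,"y":0.04,"z":0,"ax":0,"ay":0,"az":0},{"jaw":1,"x":0.005,"y":0.054,"z":0,"ax":0,"ay":0,"az":0},{"jaw":1,"x":0.006,"y":0.068,"z":0,"ax":0,"ay":0,"az":0},{"jaw":1,"x":0.008,"y":0.082,"z":0,"ax":0,"ay":0,"az":0},{"jaw":1,"x":0.009,"y":0.094,"z":0,"ax":0,"ay":0,"az":0},{"jaw":1,"x":0.010,"y":0.104,"z":0,"ax":0,"ay":0,"az":0},{"jaw":1,"x":0.011,"y":0.112,"z":0,"ax":0,"ay":0,"az":0},{"jaw":1,"x":0.011,"y":0.116,"z":0,"ax":0,"ay":0,"az":0},{"jaw":1,"x":0.011,"y":0.116,"z":0,"ax":0,"ay":0,"az":0}]'
python3 - <<'E'
from h import *
im=ctrl.capture("side");cv2.imwrite("pics/side7.png",cv2.resize(im[150:240,220:310,::-1],None,fx=6.5,fy=6.5,interpolation=2))
im=ctrl.capture("top");cv2.imwrite("pics/top7.png",cv2.resize(im[110:230,150:320,::-1],None,fx=4.2,fy=4.2,interpolation=2))
print(ctrl.get_state()['tcp_pos'])
E
```

```text
time_s: 9.93
tcp_pos: [0.6229, 0.0863, 0.2]
tool_rot: [0.707, -0.706, 0.033, -0.034]
contact_force: [-0.7, 0.1, -0.1]
opening: 0.0001
[0.62291629 0.08600862 0.19999432]
```

View pics/side7.png

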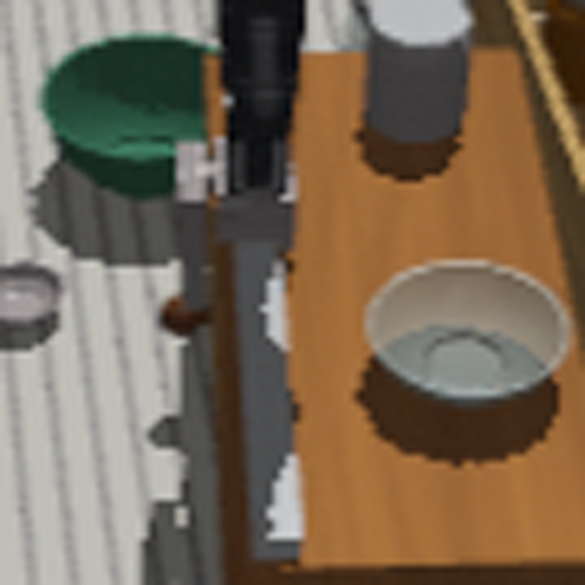

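View pics/top7.png

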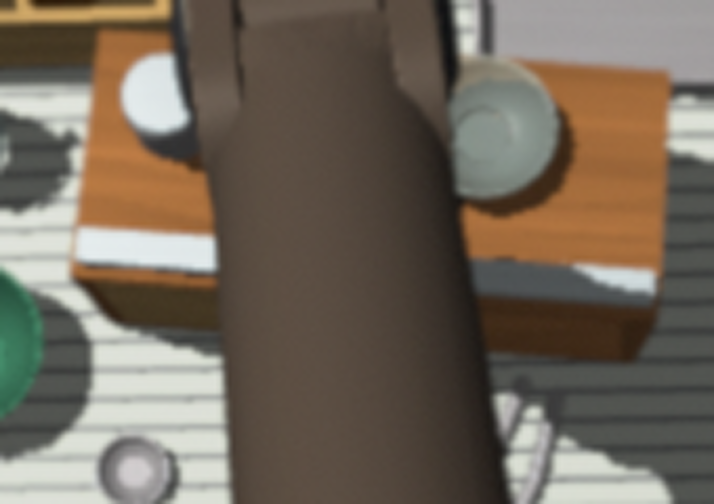

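```bash
python3 -m handwheel '[{"jaw":1,"x":0,"y":0.006,"z":0,"ax":0,"ay":0,"az":0},{"jaw":1,"x":0.001,"y":0.012,"z":0,"ax":0,"ay":0,"az":0},{"jaw":1,"x":0.002,"y":0.018,"z":0,"ax":0,"ay":0,"az":0}]'; python3 -m handwheel '[{"jaw":1,"x":0,"y":0.003,"z":0,"ax":0,"ay":0,"az":0},{"jaw":1,"x":0.0005,"y":0.006,"z":0,"ax":0,"ay":0,"az":0}]'
python3 - <<'E'
from h import *
im=ctrl.capture("side");cv2.imwrite("pics/side8.png",cv2.resize(im[150:240,220:310,::-1],None,fx=6.5,fy=6.5,interpolation=2))
s=ctrl.get_state();print(s['tcp_pos'],s['contact_force'])
p=[.6846,.0766,-.0942,0]
print(R(p[2]).T@(s['tcp_pos']-[p[0],p[1],0]))
for st in(.18,.19,.2):
    y=st-.14
    print(st,((proj("side",W(p,[[-.097,y-.025,.182],[-.044,y-.025,.182],[-.097,y+.025,.182]]))-[220,150]+.5)*6.5).round(0).tolist())
E
```

```text
time_s: 10.4
tcp_pos: [0.6237, 0.0948, 0.1999]
tool_rot: [-0.706, 0.706, -0.034, 0.034]
contact_force: [-1.1, -1.3, 0.8]
opening: 0.0001
time_s: 10.65
tcp_pos: [0.6239, 0.098, 0.1998]
tool_rot: [0.706, -0.706, 0.034, -0.034]
contact_force: [0.3, -1.8, 1.1]
opening: -0.0001
[0.6238963  0.09825985 0.19976673] [ 0.55057429 -0.12231003 -0.83088523]
[-0.06247191  0.01585398  0.19976673]
0.18 [[180.0, 197.0], [297.0, 195.0], [178.0, 131.0]]
0.19 [[180.0, 184.0], [296.0, 181.0], [177.0, 118.0]]
0.2 [[179.0, 170.0], [294.0, 168.0], [177.0, 106.0]]
```

View pics/side8.png

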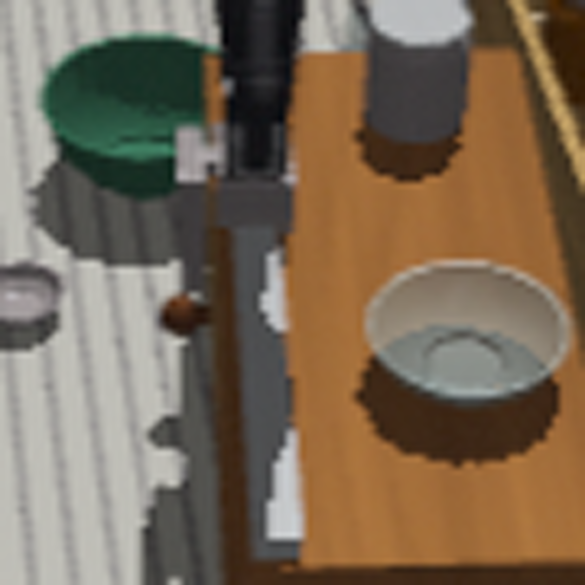

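```bash
for i in 1; do python3 -m handwheel '[{"jaw":1,"x":0,"y":0.002,"z":0,"ax":0,"ay":0,"az":0},{"jaw":1,"x":0,"y":0.004,"z":0,"ax":0,"ay":0,"az":0}]'; done;  python3 -m handwheel '[{"jaw":1,"x":0,"y":0.002,"z":0,"ax":0,"ay":0,"az":0},{"jaw":1,"x":0.0004,"y":0.004,"z":0,"ax":0,"ay":0,"az":0}]'
python3 - <<'E'
from h import *
im=ctrl.capture("side");cv2.imwrite("pics/side9.png",cv2.resize(im[150:240,220:310,::-1],None,fx=6.5,fy=6.5,interpolation=2))
s=ctrl.get_state();print(s['tcp_pos'],s['contact_force'])
p=[.6846,.0766,-.0942,0]
print(R(p[2]).T@(s['tcp_pos']-[p[0],p[1],0]))
E
```

```text
time_s: 10.95
tcp_pos: [0.6238, 0.1, 0.1997]
tool_rot: [0.706, -0.706, 0.034, -0.034]
contact_force: [0.4, 0.3, 0.0]
opening: -0.0001
time_s: 11.2
tcp_pos: [0.6241, 0.102, 0.1998]
tool_rot: [0.706, -0.706, 0.034, -0.034]
contact_force: [-0.8, -0.9, -0.3]
opening: -0.0
[0.62411611 0.1021173  0.1997903 ] [-0.14095118 -0.08246405 -0.36402885]
[-0.06261591  0.01971501  0.1997903 ]
```

View pics/side9.png

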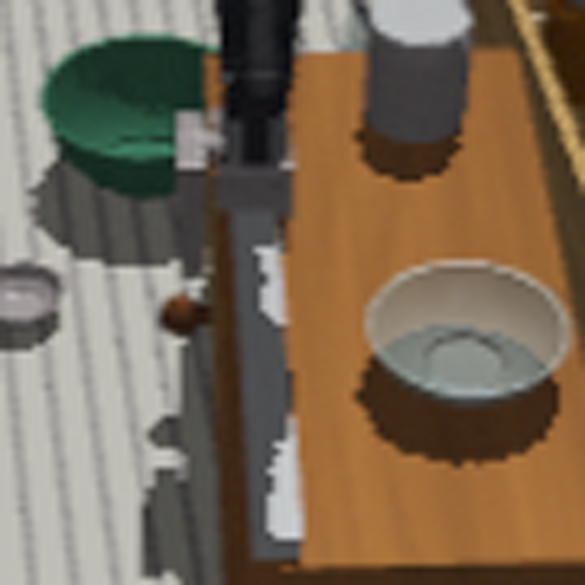

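The stop's corner jumped by about 11 mm for 4 mm of tool travel, so it has snapped home. I'll back off and check.

```bash
python3 -m handwheel '[{"jaw":1,"x":-0.005,"y":-0.05,"z":0,"ax":0,"ay":0,"az":0},{"jaw":1,"x":-0.005,"y":-0.06,"z":0.1,"ax":0,"ay":0,"az":0},{"jaw":1,"x":-0.005,"y":-0.06,"z":0.2,"ax":0,"ay":0,"az":0},{"jaw":1,"x":-0.1,"y":-0.1,"z":0.2,"ax":0,"ay":0,"az":0},{"jaw":1,"x":-0.2,"y":-0.2,"z":0.2,"ax":0,"ay":0,"az":0},{"jaw":1,"x":-0.3,"y":-0.3,"z":0.2,"ax":0,"ay":0,"az":0},{"jaw":1,"x":-0.3,"y":-0.4,"z":0.2,"ax":0,"ay":0,"az":0},{"jaw":1,"x":-0.3,"y":-0.4,"z":0.2,"ax":0,"ay":0,"az":0},{"jaw":1,"x":-0.3,"y":-0.4,"z":0.2,"ax":0,"ay":0,"az":0}]'
python3 - <<'E'
from h import *
im=ctrl.capture("side");cv2.imwrite("pics/side10.png",cv2.resize(im[150:240,220:310,::-1],None,fx=6.5,fy=6.5,interpolation=2))
im=ctrl.capture("top");cv2.imwrite("pics/top10.png",cv2.resize(im[110:230,110:310,::-1],None,fx=4,fy=4,interpolation=2))
p=[.6846,.0766,-.0942,0]
y=.06
for q in([-.097,y-.025,.182],[-.062,y-.015,.222],[-.062,y+.012,.191],[-.062,y+.012,.196],[-.044,y+.025,.182]):
    print(q,((proj("side",W(p,q))-[220,150]+.5)*6.5).round(0).tolist(),((proj("top",W(p,q))-[110,110]+.5)*4).round(0).tolist())
E
```

```text
time_s: 12.38
tcp_pos: [0.4743, -0.0978, 0.3]
tool_rot: [0.707, -0.706, 0.034, -0.034]
contact_force: [1.1, 1.0, -0.6]
opening: -0.0003
[-0.097, 0.034999999999999996, 0.182] [[179.0, 170.0]] [[443.0, 296.0]]
[-0.062, 0.045, 0.222] [[255.0, 85.0]] [[427.0, 223.0]]
[-0.062, 0.072, 0.191] [[252.0, 105.0]] [[388.0, 233.0]]
[-0.062, 0.072, 0.196] [[252.0, 96.0]] [[387.0, 231.0]]
[-0.044, 0.08499999999999999, 0.182] [[288.0, 103.0]] [[371.0, 207.0]]
```

View pics/side10.png

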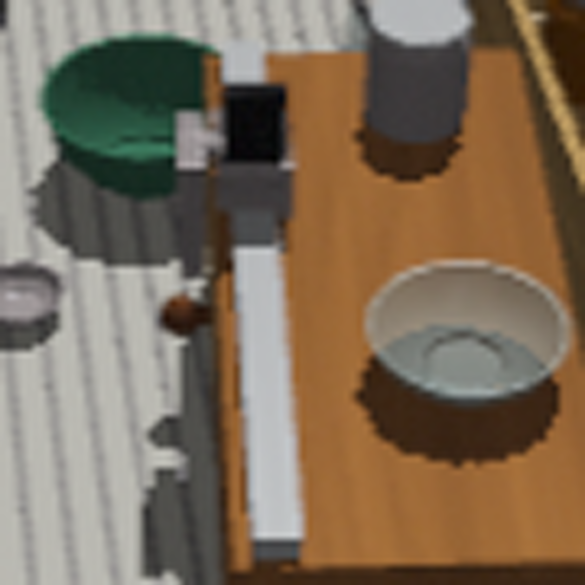

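View pics/top10.png

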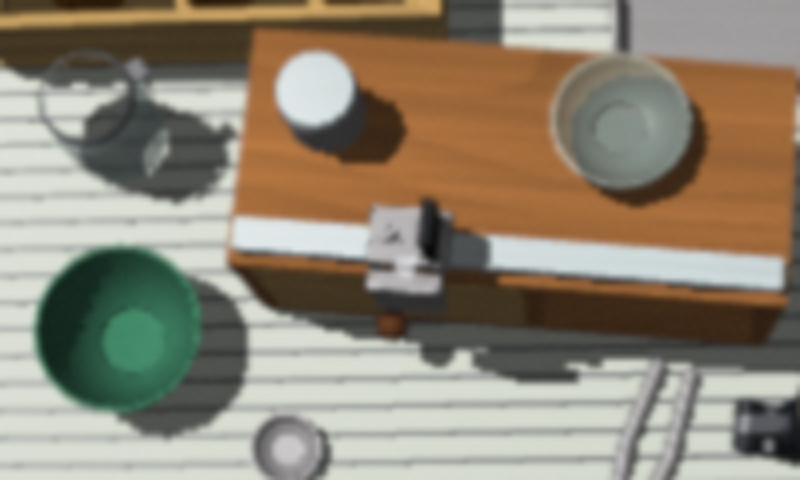

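```bash
python3 - <<'E'
from workcell import ctrl
print(ctrl.get_state()['contact_force'], ctrl.hand_in())
E
```

```text
the job is handed in; nothing more can be done
[0.12551681 0.50902388 0.59592261] None
```

I pushed the tea bin shut and slid the stop along the rail until it snapped into the notch, then backed the arm off and handed in at about 12.5 s. No verdict was reported.

- **Bin:** I pushed it near its top with the shut fingertips until it met its hard stop, with about 10.5 N read at the wrist. Both pictures afterwards show it flush with the rack's front.
- **Stop:** I pushed it by its tab with at most about 2.4 N in the readings. Over the last 4 mm of finger travel it moved about 11 mm, which is the snap into the notch. After I backed off, the side picture put its corner within about 1 pixel of where it should be at 0.200 m. In the top picture the rear left corner matches and the front right one is 3 to 4 enlarged pixels off, about 1 camera pixel.
- **Pin:** I inferred the drop from the snap, because I couldn't measure the cap's height in the pictures.
- **Other things on the shelf:** The ones visible in the last pictures look unmoved. I didn't measure them, and the tea glass to the rack's right wasn't in those crops. The arm was clear of the rack at the end, with less than 1 N on the tool.

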